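Find the tight spot of a linear guide by feel, back off and lock the carriage

TASK

The linear guide on the bench binds somewhere along its rail: take the carriage by its red T-handle and run it gently from the left towards the right until you feel it tighten up firmly, without forcing it through, so that the yellow marker it pushes ahead is left showing the place. Then draw the carriage back clear, to leave a gap of about 20 mm to the marker, turn the T-handle a quarter turn clockwise to lock it there, and let go. Don't touch the marker yourself, and leave the other things on the bench alone.

Things in the scene. Friction and masses are not known exactly. Their poses are not given: they have to be found in the camera images.
- guide: Linear guide screwed to the bench: aluminium base plate 90 x 380 mm, 16 mm thick, carrying a steel rail, a grey end stop at either end (top 42 mm above the bench). Origin: centre of the plate's underside, on the bench. x axis points away from the robot, y axis along the rail towards its LEFT end; the carriage is to be run towards -y, the RIGHT end.
- rail: Steel rail, 20 mm wide, 342 mm long, top 34 mm above the bench, axes as guide, origin mid-length 16 mm up. Its tight spot is elsewhere each time, unseen, only felt: the push climbs by about 2.5 N per mm (2 to 4). At 8 to 12 N of push it is found; over 20 N the rail is spoilt. Let go there, the carriage stays wedged; it pulls back off with a few N.
- carriage: Carriage: steel block with green end seals, 70 mm long, blue top plate 64 x 62 mm, top 47 mm above the bench, 0.5 kg. Axes as the guide; origin on the rail's centre line, mid-length, 18 mm up: at guide y = +0.125 at the left end of its 245 mm travel, where it starts nearby. Away from the tight spot it runs with an even drag of about 2 N, plus 1 N when pushing the marker, and stays where left.
- carriage_front (a point): Middle of the carriage's right end face (guide -y side), 30 mm above the bench; axes as the guide.
- handle (a joint): Angle of the carriage's red T-handle, rad: 0 unlocked (bar across the rail) to 1.57 locked (bar along the rail), growing clockwise seen from above. Starts unlocked, 0 to 0.3. Turning it screws a brass pad on to the base plate and clamps the carriage: light at first (0.08 Nm), up to 0.15 Nm once the pad bites, from about 1.0; it stays where it is left.
- handle_grip (a point): Centre of the T-handle's bar, on its turning axis over the carriage's centre, 76 mm above the bench. The bar is 62 mm long, 16 mm wide, 20 mm high, on a 15 mm round stem, with 19 mm between its underside and the blue plate below. Axes turn with the handle: x along the bar, z up.
- marker_slide: Yellow saddle on the rail to the right of the carriage, 30 mm wide, 20 mm long along the rail, top 41 mm above the bench; a drag pointer over the graduated strip. The carriage pushes it ahead with 1 N of drag; nothing pulls it back, so it stays at the farthest place reached. Axes as the guide, origin mid-length on the rail's centre line, 18 mm up.
- marker_back (a point): Middle of the marker's face towards the carriage (guide +y side), 30 mm above the bench; axes as the guide. The gap is the guide-y distance from here to carriage_front, 0 when they touch.
- chisel: Bystander: bench chisel, 214 mm long, yellow handle, lying at the front edge of the bench; origin: centre of its underside.
- hex_nut: Bystander: steel hexagon nut, 22 mm wide, 10 mm high, lying at the front of the bench; origin: centre of its underside.
- tape_measure: Bystander: steel tape in a yellow case, 89 x 58 x 64 mm, behind the right end of the guide; origin: centre of its underside.
- tape_roll: Bystander: roll of masking tape, 104 mm across, 25 mm high, at the back; origin: centre of its underside.
- oil_bottle: Bystander: small brown dropper bottle, 34 mm across, 102 mm high, at the back; origin: centre of its underside.
- screw_tin: Bystander: food tin, 75 mm across, 58 mm high, at the back; origin: centre of its underside.
- bit_rack: Bystander: white stand with six small drivers, 32 x 90 x 66 mm, at the back; origin: centre of its underside.

How it is judged:
On the way, in this order (a step that is already met when the one before it is completed fails the run):
1. the carriage, unlocked and up against the yellow marker, is pressed on the tight spot with more than 4 N (contact force between carriage and rail above 4 N and y of carriage_front in the frame of marker_back below 0.003 m and value of joint handle below 0.7 rad), for 0.05 s.
2. the carriage is drawn back clear of the tight spot, still unlocked, at least 10 mm from the marker (contact force between carriage and rail below 0.3 N and y of carriage_front in the frame of marker_back above 0.01 m and value of joint handle below 0.8 rad), for 0.1 s.
At the end, for the whole second after the job is handed in: The carriage stands still, clear of the tight spot, with a gap of 12 to 30 mm between its right end face and the yellow marker's face; the T-handle is turned to at least 1.2 rad (locked) (y of carriage_front in the frame of marker_back between 0.012 and 0.03 m and contact force between carriage and rail below 0.3 N and value of joint handle above 1.2 rad and linear speed of carriage below 0.003 m/s); the robot touches nothing.
It fails at once if the carriage is forced: more than 20 N between carriage and rail at the tight spot (contact force between carriage and rail above 20 N).
It fails at once if the robot touches the yellow marker (contact force between any of the fingers, the arm and marker_slide above 0.5 N).
It fails at once if a bystander is moved by more than 15 mm (distance of any of chisel, hex_nut, tape_measure, tape_roll, oil_bottle, screw_tin, bit_rack from where it was at the start of the episode above 0.015 m).
It also fails if it takes over 48 s, if anything falls off the work surface, if the arm or the gripper's body presses on something with over 40 N, if the wrist force passes 120 N, or if a joint passes its speed limit or range.

ROBOT

A 6-joint arm with a two-finger parallel gripper is mounted at the origin on a cart in front of the work surface, level with it; the furniture and walls round the work are solid. World frame = base frame: x ahead of the robot, y to its left, z up, the work surface at z = 0. Lengths are in m, angles in rad, forces in N, time in s.
With the tool pointing down it reaches from about 0.275 to 0.825 m from the base axis. Payload 4.9 kg.
Tool frame: the origin (TCP) lies midway between the tips of the shut fingers; the grasp point (between the pads) lies robot.pinch_z behind it (robot.pinch_z is the distance from the TCP to the grasp point, in m); z points along the fingers, y is the line along which they close (so a half turn about z gives the same grasp; the last joint's range is limited). The gripper opens to 85 mm and grips with 20 to 120 N. Pads are 22 mm wide; open, the fingers measure 114 mm over their backs; the gripper's body (76 mm by 85 mm) begins 54 mm behind the grasp point. The pads swing forward as they close: fully open they stand 13 mm farther back than shut.
Start: joints at [1.177, 0.326, -0.193, 1.052, 0, 1.437], TCP at [0.141, 0.532, 0.231] pointing down, gripper open.
Joint ranges: [-2.65, 2.65], [-0.97, 1.79], [-1.3, 1.35], [-1.93, 2.1], [-1.47, 1.37], [-3.14, 3.14]. Speed limits (rad/s): [2.57, 2.57, 3.14, 3.14, 3.14, 3.14].

INTERFACE

Orientations are given as a unit quaternion [w, x, y, z].
In Python, from workcell import robot gives the robot as it stands.
- The arm moves only by the tool jog_arm, never from a script. Its argument "increments" is a list of rows, each an object of numbers: "grip": the opening, from 0 (shut) to 1 (fully open); "x", "y", "z": the shift along the tool's x, y, z in units of 500 mm (1.0 is 500 mm); "wx", "wy", "wz": the turn, a rotation vector about the tool's x, y, z in units of 1.5 rad (1.0 is 1.5 rad). In form: [{"grip": .., "x": .., "y": .., "z": .., "wx": .., "wy": .., "wz": ..}, ...]. A call has 1 to 12 rows; each row is the pose to reach, as a shift and turn from the pose commanded when the call began, along the tool's axes at that moment; what a row does not reach only later rows make up. A row lasts 1/12 s, in which the tool goes at most 41.7 mm and 7.16 degrees, less where a joint would pass 70% of its speed; a pose out of reach is approached as far as the arm can. A call with a number of a shift or a turn outside -1 to 1 is refused whole. A call with a gripper value outside its range is refused whole. The fingers move at their own pace and stop on an object; "force" is the grip in N (left out, the last holds). Time passes only in rows, so rows that repeat a pose let the fingers close. It gives the time, the measured TCP pose, the force, the opening and the grip force at its end, in the units of the state.
- robot.sense(): the state, without advancing time (a new reading comes with each control period).
- robot.grab_frame(name): name is "side" or "top" or "wrist"; returns a dict with "img" (384x512x3 uint8, blue, green, red), "camera_matrix" (3x3 intrinsics, pixels), "camera_from_world" (4x4, takes a point from world to camera coordinates). Camera axes: x right, y up, looking along -z (the intrinsics and any distortion apply to the point x, -y, -z); pixel columns grow to the right and rows downward; lengths in m; the calibration is good to about 2 mm. The wrist camera is an equidistant fisheye: a pixel r from the principal point sees the ray r / f radians off the axis. A picture is of the moment at which its call begins. There is no depth.
- robot.finish_job(): hands the job in; it is judged then, once.
Trained networks look in the newest picture that a camera, given by its name, has taken for a name from the list of things; names that differ only in an ending like _2 or _b are one class to them, and where a whole thing is asked for, a point or a joint stands for the part that bears it (a point fixed in the world has none). Each returns a list of dicts, best first, with "score" (0 to 1); they miss things now and then, are a little off and sometimes report something else, mostly with a low value. They report only what shows in the picture. A call takes as long as a camera call.
- robot.search_frame(camera, thing): "extent" ([left, top, right, bottom] in pixels, round what is visible of it).
- robot.regions_of(camera, thing): "pixels" (384x512 bool, what is visible of it) and "extent" ([left, top, right, bottom] in pixels, round what is visible of it).
- robot.spot_point(camera, thing): "location" ([column, row] in pixels: a listed point, or the origin of a listed thing).
The state is a dict: "time": time; "joints": joint angles; "qvel": joint speeds; "effort": joint torques, N m; "position": TCP position; "tool_rot": TCP orientation; "ft_force": force on the tool from outside, world axes, zero at the start; "moment": the same for the moment, N m; "gripper_width": finger opening in m; "finger_force": force on a finger pad.
Only numpy, scipy, OpenCV 4.12 (cv2) and the standard library are available. Lean on these libraries where they do the work, as an engineer would, in place of code of your own. Each camera call takes 0.05 s, during which the arm holds its last target. There are 200 camera calls.

## Working session

There is one attempt and no reset: what is moved stays moved. The work goes in short steps, Python scripts to look and compute and a tool call to move; the robot and the scene stay as the last step left them, time stands still between calls to the robot, and variables do not carry over. Pictures are saved under pics/ and viewed, at most 10 in all, crops included, and the job is handed in when it is done.

Besides the shell and the picture viewer there is one more tool, called after "Request:" as a command line: name --argument value ..., lists and objects as JSON in quotes. jog_arm: Moves the arm, as the interface text tells. Its arguments: {"type":"object","properties":{"increments":{"type":"array"},"force":{"type":"number"}},"required":["increments"]}

```bash
mkdir -p pics; cat > h.py <<'E'
import numpy as np, cv2
from workcell import robot
from scipy.spatial.transform import Rotation as R
def ray(f,px):
    K=f["camera_matrix"];T=np.array(f["camera_from_world"])
    d=np.array([(px[0]-K[0][2])/K[0][0],-(px[1]-K[1][2])/K[1][1],-1.])
    return -T[:3,:3].T@T[:3,3], T[:3,:3].T@d
def onz(f,px,z):
    o,d=ray(f,px); return o+d*(z-o[2])/d[2]
def tri(a,b):
    A=np.zeros((3,3));v=np.zeros(3)
    for o,d in(a,b):
        d=d/np.linalg.norm(d);P=np.eye(3)-np.outer(d,d);A+=P;v+=P@o
    return np.linalg.solve(A,v)
E
python3 - <<'E'
from h import *
s=robot.sense();print(s,robot.pinch_z)
F={}
for c in("top","side"):
    F[c]=robot.grab_frame(c);cv2.imwrite(f"pics/{c}0.png",F[c]["img"])
Z=dict(guide=0,handle_grip=.076,carriage_front=.03,marker_back=.03,marker_slide=.018,carriage=.018)
for n,z in Z.items():
    P={}
    for c in F:
        r=robot.spot_point(c,n)
        if r:
            P[c]=ray(F[c],r[0]["location"]);print(n,c,np.round(r[0]["location"],1),round(r[0]["score"],2),onz(F[c],r[0]["location"],z).round(4))
    if len(P)==2:print("  tri",tri(*P.values()).round(4))
E
```

```text
{'time': 0.0, 'joints': array([ 1.17675424e+00,  3.26966027e-01, -1.93606285e-01,  1.05198250e+00,
       -6.60058652e-06,  1.43658836e+00]), 'qvel': array([-0.00107387,  0.00041181, -0.00056044,  0.00058233, -0.00214552,
        0.00055816]), 'effort': array([ 9.31803188e-04, -4.43394077e+01,  2.62444353e+01,  1.55848044e-02,
       -1.00509094e-04, -1.25005393e-06]), 'position': array([0.14107324, 0.53099083, 0.23048127]), 'tool_rot': array([-2.26353014e-04,  1.29551850e-01,  9.91572259e-01, -8.49611771e-04]), 'ft_force': array([0.5532285 , 0.62995216, 0.12504778]), 'moment': array([-0.01040454,  0.02554132, -0.03589634]), 'finger_force': 0.0, 'gripper_width': 0.08538588964574423} 0.0187
guide top [250.5 186.8] 0.8 [ 0.6031 -0.004   0.    ]
guide side [236.1 204.3] 0.68 [0.603  0.0027 0.    ]
  tri [ 0.6021 -0.001   0.0018]
handle_grip top [223.8 167.8] 0.69 [0.5989 0.0832 0.076 ]
carriage_front top [233.2 180.1] 0.67 [0.59   0.0489 0.03  ]
carriage_front side [217.6 196. ] 0.98 [0.5966 0.051  0.03  ]
  tri [0.5853 0.0461 0.0465]
marker_back top [244.1 187.7] 0.66 [0.5831 0.0078 0.03  ]
marker_back side [228.5 199.1] 0.68 [0.594  0.0202 0.03  ]
  tri [0.5738 0.0079 0.0602]
marker_slide top [218.9 113.8] 0.73 [0.7749 0.197  0.018 ]
marker_slide side [230.5 203.7] 0.62 [0.5891 0.0138 0.018 ]
  tri [ 0.8918  0.203  -0.3579]
carriage top [225.2 180.2] 0.93 [0.582  0.0732 0.018 ]
carriage side [206.8 195.8] 0.62 [0.5984 0.0827 0.018 ]
  tri [0.5697 0.0668 0.0606]
```

```bash
python3 - <<'E'
import cv2,numpy as np
a=cv2.imread("pics/top0.png")[90:290,130:390];b=cv2.imread("pics/side0.png")[110:310,120:380]
cv2.imwrite("pics/ab.png",np.vstack([cv2.resize(x,(780,600)) for x in(a,b)])[:, :]) 
cv2.imwrite("pics/a.png",cv2.resize(a,(780,600)));cv2.imwrite("pics/b.png",cv2.resize(b,(780,600)))
E
```

```text
(no output)
```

View pics/a.png

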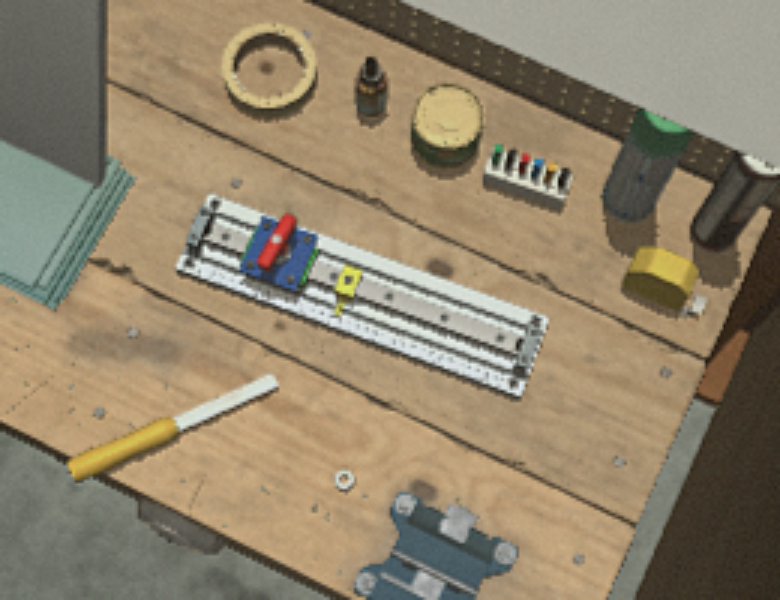

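View pics/b.png

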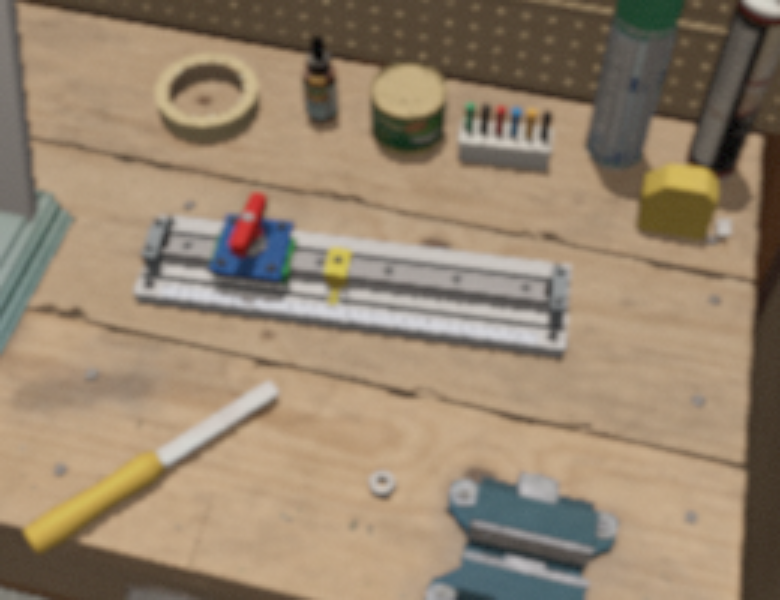

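The top view shows the carriage with its red handle at crop (278,242), the marker at (347,285), and the guide's corners at (207,195), (180,268), (521,396) and (547,318). The side view agrees: handle at crop (248,225), marker at (337,265).

```bash
python3 - <<'E'
from h import *
f=robot.grab_frame("top");g=robot.grab_frame("side")
def crop(p,o):return np.array(p)/3+o
c=[onz(f,crop(p,(130,90)),.016)[:2] for p in((207,195),(180,268),(521,396),(547,318))]
print("top corners",np.round(c,3).tolist(),np.mean(c,0))
a=(c[0]+c[1]-c[2]-c[3]);print("rail yaw of +y",np.arctan2(-a[0],a[1]))
c=[onz(g,crop(p,(120,110)),.016)[:2] for p in((138,296),(565,352),(571,263))]
print("side",np.round(c,3).tolist(),"yaw",np.arctan2(-(c[0]-c[1])[0],(c[0]-c[1])[1]),(c[0]+c[2])/2)
for n,fr in(("top",f),("side",g)):
    r=robot.regions_of(n,"handle")
    for q in r[:1]:
        ys,xs=np.nonzero(q["pixels"]);print(n,q["score"],q["extent"],len(xs))
        w=np.array([onz(fr,p,.078)[:2] for p in zip(xs,ys)]);m=w.mean(0);e,v=np.linalg.eigh(np.cov(w.T));print(m,np.sqrt(e),v[:,1],np.arctan2(v[1,1],v[0,1]))
E
```

```text
top corners [[0.62, 0.186], [0.536, 0.173], [0.571, -0.2], [0.657, -0.19]] [ 0.59595213 -0.0077031 ]
rail yaw of +y 0.0951725238745231
side [[0.533, 0.174], [0.568, -0.198], [0.663, -0.189]] yaw 0.09407664701941233 [ 0.59797596 -0.00749374]
top 0.69 [218.0, 160.8, 226.1, 178.7] 107
[0.58759591 0.08319324] [0.00508554 0.01620132] [-0.99998944  0.00459638] 3.1369962531047415
side 0.68 [195.8, 174.6, 208.1, 198.2] 187
[0.58600751 0.08561151] [0.00692028 0.01800172] [-0.99948789 -0.0319995 ] -3.1095876943324403
```

Request:
jog_arm --increments '[{"x": -0.083,"y": -0.048,"z": 0.01,"wz": -0.02,"grip": 1},{"x": -0.166,"y": -0.096,"z": 0.02,"wz": -0.04},{"x": -0.249,"y": -0.144,"z": 0.03,"wz": -0.06},{"x": -0.332,"y": -0.192,"z": 0.04,"wz": -0.08},{"x": -0.415,"y": -0.24,"z": 0.05,"wz": -0.1},{"x": -0.498,"y": -0.288,"z": 0.06,"wz": -0.12},{"x": -0.581,"y": -0.336,"z": 0.07,"wz": -0.14},{"x": -0.664,"y": -0.384,"z": 0.08,"wz": -0.16},{"x": -0.747,"y": -0.432,"z": 0.09,"wz": -0.18},{"x": -0.83,"y": -0.48,"z": 0.1,"wz": -0.18},{"x": -0.91,"y": -0.53,"z": 0.11,"wz": -0.18},{"x": -1.0,"y": -0.58,"z": 0.12,"wz": -0.18}]'

```text
schema error: expected keys grip, x, y, z, wx, wy, wz
```

Request:
jog_arm --increments '[{"x": -0.08,"y": -0.046,"z": 0.01,"wx": 0,"wy": 0,"wz": -0.02,"grip": 1},{"x": -0.16,"y": -0.092,"z": 0.02,"wx": 0,"wy": 0,"wz": -0.04,"grip": 1},{"x": -0.24,"y": -0.14,"z": 0.03,"wx": 0,"wy": 0,"wz": -0.06,"grip": 1},{"x": -0.32,"y": -0.186,"z": 0.04,"wx": 0,"wy": 0,"wz": -0.08,"grip": 1},{"x": -0.4,"y": -0.23,"z": 0.05,"wx": 0,"wy": 0,"wz": -0.1,"grip": 1},{"x": -0.48,"y": -0.28,"z": 0.06,"wx": 0,"wy": 0,"wz": -0.12,"grip": 1},{"x": -0.56,"y": -0.324,"z": 0.07,"wx": 0,"wy": 0,"wz": -0.14,"grip": 1},{"x": -0.64,"y": -0.37,"z": 0.08,"wx": 0,"wy": 0,"wz": -0.16,"grip": 1},{"x": -0.72,"y": -0.416,"z": 0.09,"wx": 0,"wy": 0,"wz": -0.18,"grip": 1},{"x": -0.8,"y": -0.464,"z": 0.1,"wx": 0,"wy": 0,"wz": -0.18,"grip": 1},{"x": -0.88,"y": -0.51,"z": 0.11,"wx": 0,"wy": 0,"wz": -0.18,"grip": 1},{"x": -0.96,"y": -0.556,"z": 0.12,"wx": 0,"wy": 0,"wz": -0.18,"grip": 1}]'

```text
time: 1.9
position: [0.4942, 0.1785, 0.1775]
tool_rot: [0.0, -0.005, 1.0, 0.0]
ft_force: [1.4, 0.5, -0.5]
gripper_width: 0.0854
finger_force: 0.0
```

Request:
jog_arm --increments '[{"x": -0.06,"y": -0.06,"z": 0.01,"wx": 0,"wy": 0,"wz": 0,"grip": 1},{"x": -0.12,"y": -0.12,"z": 0.02,"wx": 0,"wy": 0,"wz": 0,"grip": 1},{"x": -0.18,"y": -0.18,"z": 0.03,"wx": 0,"wy": 0,"wz": 0,"grip": 1},{"x": -0.18,"y": -0.18,"z": 0.04,"wx": 0,"wy": 0,"wz": 0,"grip": 1},{"x": -0.18,"y": -0.18,"z": 0.04,"wx": 0,"wy": 0,"wz": 0,"grip": 1}]'

```text
time: 2.32
position: [0.5848, 0.089, 0.156]
tool_rot: [-0.001, -0.003, 1.0, -0.0]
ft_force: [-0.2, -0.4, 0.4]
gripper_width: 0.0856
finger_force: 0.0
```

```bash
cat >> h.py <<'E'
def wray(f,px):
    K=np.array(f["camera_matrix"]);T=np.array(f["camera_from_world"])
    u=np.array([(px[0]-K[0,2])/K[0,0],(px[1]-K[1,2])/K[1,1]]);r=np.linalg.norm(u)+1e-12
    d=np.array([u[0]/r*np.sin(r),-u[1]/r*np.sin(r),-np.cos(r)])
    return -T[:3,:3].T@T[:3,3], T[:3,:3].T@d
def wonz(f,px,z):
    o,d=wray(f,px);return o+d*(z-o[2])/d[2]
E
python3 - <<'E'
from h import *
f=robot.grab_frame("wrist");cv2.imwrite("pics/w1.png",f["img"]);s=robot.sense();print(s["position"],s["tool_rot"],s["ft_force"])
for n,z in dict(handle_grip=.076,carriage_front=.03,marker_back=.03,carriage=.018).items():
    r=robot.spot_point("wrist",n)
    if r:print(n,r[0]["location"],r[0]["score"],wonz(f,r[0]["location"],z).round(4))
r=robot.regions_of("wrist","handle")
if r:
    ys,xs=np.nonzero(r[0]["pixels"]);w=np.array([wonz(f,p,.086)[:2] for p in zip(xs,ys)]);e,v=np.linalg.eigh(np.cov(w.T));print(r[0]["score"],len(xs),w.mean(0),np.sqrt(e),np.arctan(v[1,1]/v[0,1]))
E
```

```text
[0.5834355  0.0904403  0.15650254] [-1.11712528e-03 -4.16422735e-03  9.99990695e-01  1.45044626e-04] [-0.80847815 -0.11415615  0.58410121]
handle_grip [247.6, 207.0] 0.86 [0.5878 0.0855 0.076 ]
carriage_front [214.0, 195.5] 0.98 [0.5916 0.0528 0.03  ]
carriage [251.5, 192.8] 0.81 [0.592  0.0881 0.018 ]
0.93 1659 [0.58513447 0.08615459] [0.0047218  0.01720458] -0.031864765044944815
```

View pics/w1.png

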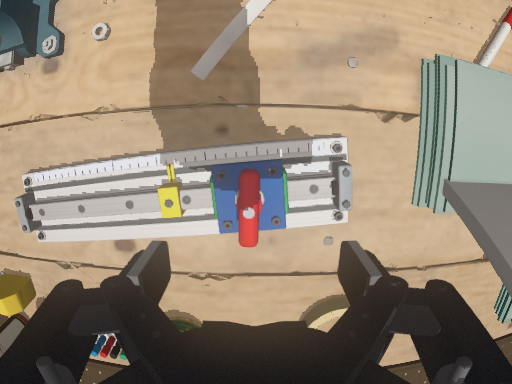

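Wrist view: the red bar runs vertically at column ~248, rows 168–246, between the open fingers. The marker is at (170,200), well clear.

Request:
jog_arm --increments '[{"x": -0.007,"y": -0.01,"z": 0.06,"wx": 0,"wy": 0,"wz": 0.01,"grip": 1},{"x": -0.007,"y": -0.01,"z": 0.12,"wx": 0,"wy": 0,"wz": 0.01,"grip": 1},{"x": -0.007,"y": -0.01,"z": 0.17,"wx": 0,"wy": 0,"wz": 0.01,"grip": 1},{"x": -0.007,"y": -0.01,"z": 0.195,"wx": 0,"wy": 0,"wz": 0.01,"grip": 1},{"x": -0.007,"y": -0.01,"z": 0.195,"wx": 0,"wy": 0,"wz": 0.01,"grip": 1},{"x": -0.007,"y": -0.01,"z": 0.195,"wx": 0,"wy": 0,"wz": 0.01,"grip": 0},{"x": -0.007,"y": -0.01,"z": 0.195,"wx": 0,"wy": 0,"wz": 0.01,"grip": 0},{"x": -0.007,"y": -0.01,"z": 0.195,"wx": 0,"wy": 0,"wz": 0.01,"grip": 0},{"x": -0.007,"y": -0.01,"z": 0.195,"wx": 0,"wy": 0,"wz": 0.01,"grip": 0},{"x": -0.007,"y": -0.01,"z": 0.195,"wx": 0,"wy": 0,"wz": 0.01,"grip": 0},{"x": -0.007,"y": -0.01,"z": 0.195,"wx": 0,"wy": 0,"wz": 0.01,"grip": 0},{"x": -0.007,"y": -0.01,"z": 0.195,"wx": 0,"wy": 0,"wz": 0.01,"grip": 0}]' --force 40

```text
time: 3.62
position: [0.588, 0.0861, 0.061]
tool_rot: [0.001, 0.003, 1.0, -0.0]
ft_force: [-1.2, -0.6, 5.6]
gripper_width: 0.0148
finger_force: 41.7
```

```bash
python3 - <<'E'
from h import *
f=robot.grab_frame("wrist");cv2.imwrite("pics/w2.png",f["img"]);s=robot.sense();print(s["position"],s["tool_rot"],s["ft_force"],s["gripper_width"],s["finger_force"],s["moment"])
for n,z in dict(carriage_front=.03,marker_back=.03).items():
    r=robot.spot_point("wrist",n)
    if r:print(n,r[0]["location"],r[0]["score"],wonz(f,r[0]["location"],z).round(4))
E
```

```text
[0.58798524 0.08607517 0.0609925 ] [ 6.70793139e-04  2.50983343e-03  9.99996620e-01 -1.01329624e-04] [-1.26083076  0.20095058  6.12075498] 0.015465647380983613 41.69527888298035 [-0.05039657  0.26120387 -0.01464779]
carriage_front [200.4, 231.2] 0.73 [0.5913 0.0532 0.03  ]
marker_back [152.4, 236.5] 0.81 [0.5957 0.02   0.03  ]
```

View pics/w2.png

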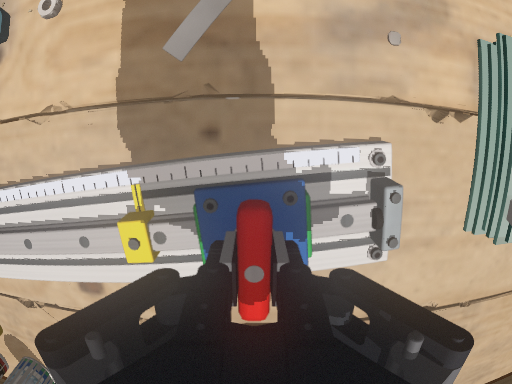

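The fingers hold the bar, which is centred at column ~255. The marker is at (135,240), about 33 mm ahead. I'll start with a free run.

Request:
jog_arm --increments '[{"x": -0.001,"y": -0.009,"z": 0,"wx": 0,"wy": 0,"wz": 0,"grip": 0},{"x": -0.002,"y": -0.018,"z": 0,"wx": 0,"wy": 0,"wz": 0,"grip": 0},{"x": -0.003,"y": -0.027,"z": 0,"wx": 0,"wy": 0,"wz": 0,"grip": 0},{"x": -0.0036,"y": -0.036,"z": 0,"wx": 0,"wy": 0,"wz": 0,"grip": 0},{"x": -0.0045,"y": -0.045,"z": 0,"wx": 0,"wy": 0,"wz": 0,"grip": 0},{"x": -0.0054,"y": -0.054,"z": 0,"wx": 0,"wy": 0,"wz": 0,"grip": 0}]'

```text
time: 4.27
position: [0.5905, 0.0598, 0.061]
tool_rot: [0.001, 0.002, 1.0, 0.001]
ft_force: [-0.4, 1.7, 6.2]
gripper_width: 0.0152
finger_force: 41.8
```

Request:
jog_arm --increments '[{"x": -0.0004,"y": -0.004,"z": 0,"wx": 0,"wy": 0,"wz": 0,"grip": 0},{"x": -0.0008,"y": -0.008,"z": 0,"wx": 0,"wy": 0,"wz": 0,"grip": 0},{"x": -0.0014,"y": -0.014,"z": 0,"wx": 0,"wy": 0,"wz": 0,"grip": 0}]'

```text
time: 4.52
position: [0.5911, 0.053, 0.061]
tool_rot: [0.001, 0.002, 1.0, 0.001]
ft_force: [-2.0, 3.5, 7.1]
gripper_width: 0.015
finger_force: 41.9
```

```bash
python3 - <<'E'
from h import *
for i in range(2):
    robot.grab_frame("wrist");s=robot.sense();print(s["position"],s["ft_force"])
E
```

```text
[0.59119468 0.05234908 0.06099759] [-2.65986853  1.41340731  6.47065347]
[0.59115222 0.05243238 0.0609922 ] [-1.63367     1.19373862  6.66068022]
```

Request:
jog_arm --increments '[{"x": -0.0003,"y": -0.003,"z": 0,"wx": 0,"wy": 0,"wz": 0,"grip": 0},{"x": -0.0006,"y": -0.006,"z": 0,"wx": 0,"wy": 0,"wz": 0,"grip": 0},{"x": -0.0009,"y": -0.009,"z": 0,"wx": 0,"wy": 0,"wz": 0,"grip": 0}]'

```text
time: 4.87
position: [0.5915, 0.0486, 0.061]
tool_rot: [0.001, 0.002, 1.0, 0.001]
ft_force: [-0.9, 3.4, 7.2]
gripper_width: 0.0154
finger_force: 41.9
```

Request:
jog_arm --increments '[{"x": -0.0003,"y": -0.003,"z": 0,"wx": 0,"wy": 0,"wz": 0,"grip": 0},{"x": -0.0006,"y": -0.006,"z": 0,"wx": 0,"wy": 0,"wz": 0,"grip": 0},{"x": -0.0009,"y": -0.009,"z": 0,"wx": 0,"wy": 0,"wz": 0,"grip": 0}]'

```text
time: 5.12
position: [0.5919, 0.0442, 0.061]
tool_rot: [0.001, 0.002, 1.0, 0.001]
ft_force: [-1.6, 1.8, 6.7]
gripper_width: 0.0154
finger_force: 41.9
```

Request:
jog_arm --increments '[{"x": -0.0003,"y": -0.003,"z": 0,"wx": 0,"wy": 0,"wz": 0,"grip": 0},{"x": -0.0006,"y": -0.006,"z": 0,"wx": 0,"wy": 0,"wz": 0,"grip": 0},{"x": -0.0009,"y": -0.009,"z": 0,"wx": 0,"wy": 0,"wz": 0,"grip": 0}]'

```text
time: 5.37
position: [0.5923, 0.0396, 0.061]
tool_rot: [0.001, 0.002, 1.0, 0.001]
ft_force: [-1.2, 3.4, 6.5]
gripper_width: 0.0155
finger_force: 41.9
```

Request:
jog_arm --increments '[{"x": -0.0003,"y": -0.003,"z": 0,"wx": 0,"wy": 0,"wz": 0,"grip": 0},{"x": -0.0006,"y": -0.006,"z": 0,"wx": 0,"wy": 0,"wz": 0,"grip": 0},{"x": -0.0009,"y": -0.009,"z": 0,"wx": 0,"wy": 0,"wz": 0,"grip": 0}]'

```text
time: 5.62
position: [0.5928, 0.0351, 0.061]
tool_rot: [0.001, 0.002, 1.0, 0.001]
ft_force: [-2.0, 2.3, 7.1]
gripper_width: 0.0158
finger_force: 41.9
```

Request:
jog_arm --increments '[{"x": -0.0003,"y": -0.003,"z": 0,"wx": 0,"wy": 0,"wz": 0,"grip": 0},{"x": -0.0006,"y": -0.006,"z": 0,"wx": 0,"wy": 0,"wz": 0,"grip": 0},{"x": -0.0009,"y": -0.009,"z": 0,"wx": 0,"wy": 0,"wz": 0,"grip": 0}]'

```text
time: 5.87
position: [0.5932, 0.0306, 0.061]
tool_rot: [0.001, 0.002, 1.0, 0.001]
ft_force: [-1.8, 3.7, 6.2]
gripper_width: 0.0154
finger_force: 41.9
```

Request:
jog_arm --increments '[{"x": -0.0003,"y": -0.003,"z": 0,"wx": 0,"wy": 0,"wz": 0,"grip": 0},{"x": -0.0006,"y": -0.006,"z": 0,"wx": 0,"wy": 0,"wz": 0,"grip": 0},{"x": -0.0009,"y": -0.009,"z": 0,"wx": 0,"wy": 0,"wz": 0,"grip": 0}]'

```text
time: 6.12
position: [0.5936, 0.0261, 0.061]
tool_rot: [0.001, 0.002, 1.0, 0.001]
ft_force: [-1.0, 3.2, 7.0]
gripper_width: 0.0152
finger_force: 41.9
```

Request:
jog_arm --increments '[{"x": -0.0003,"y": -0.003,"z": 0,"wx": 0,"wy": 0,"wz": 0,"grip": 0},{"x": -0.0006,"y": -0.006,"z": 0,"wx": 0,"wy": 0,"wz": 0,"grip": 0},{"x": -0.0009,"y": -0.009,"z": 0,"wx": 0,"wy": 0,"wz": 0,"grip": 0}]'

```text
time: 6.37
position: [0.5941, 0.0216, 0.061]
tool_rot: [0.001, 0.002, 1.0, 0.001]
ft_force: [-1.6, 3.0, 7.2]
gripper_width: 0.0152
finger_force: 41.9
```

Request:
jog_arm --increments '[{"x": -0.0003,"y": -0.003,"z": 0,"wx": 0,"wy": 0,"wz": 0,"grip": 0},{"x": -0.0006,"y": -0.006,"z": 0,"wx": 0,"wy": 0,"wz": 0,"grip": 0},{"x": -0.0009,"y": -0.009,"z": 0,"wx": 0,"wy": 0,"wz": 0,"grip": 0}]'

```text
time: 6.62
position: [0.5945, 0.0171, 0.061]
tool_rot: [0.001, 0.002, 1.0, 0.001]
ft_force: [-2.3, 2.3, 6.7]
gripper_width: 0.0153
finger_force: 41.9
```

Request:
jog_arm --increments '[{"x": -0.0003,"y": -0.003,"z": 0,"wx": 0,"wy": 0,"wz": 0,"grip": 0},{"x": -0.0006,"y": -0.006,"z": 0,"wx": 0,"wy": 0,"wz": 0,"grip": 0},{"x": -0.0009,"y": -0.009,"z": 0,"wx": 0,"wy": 0,"wz": 0,"grip": 0}]'

```text
time: 6.87
position: [0.5949, 0.0126, 0.061]
tool_rot: [0.001, 0.002, 1.0, 0.001]
ft_force: [-1.0, 2.5, 7.1]
gripper_width: 0.0151
finger_force: 41.9
```

Request:
jog_arm --increments '[{"x": -0.0003,"y": -0.003,"z": 0,"wx": 0,"wy": 0,"wz": 0,"grip": 0},{"x": -0.0006,"y": -0.006,"z": 0,"wx": 0,"wy": 0,"wz": 0,"grip": 0},{"x": -0.0009,"y": -0.009,"z": 0,"wx": 0,"wy": 0,"wz": 0,"grip": 0}]'

```text
time: 7.12
position: [0.5953, 0.008, 0.061]
tool_rot: [0.001, 0.002, 1.0, 0.001]
ft_force: [-2.3, 3.2, 7.0]
gripper_width: 0.0151
finger_force: 41.9
```

Request:
jog_arm --increments '[{"x": -0.0003,"y": -0.003,"z": 0,"wx": 0,"wy": 0,"wz": 0,"grip": 0},{"x": -0.0006,"y": -0.006,"z": 0,"wx": 0,"wy": 0,"wz": 0,"grip": 0},{"x": -0.0009,"y": -0.009,"z": 0,"wx": 0,"wy": 0,"wz": 0,"grip": 0}]'

```text
time: 7.37
position: [0.5958, 0.0035, 0.061]
tool_rot: [0.001, 0.002, 1.0, 0.001]
ft_force: [-1.6, 2.8, 6.2]
gripper_width: 0.0153
finger_force: 41.9
```

Request:
jog_arm --increments '[{"x": -0.0003,"y": -0.003,"z": 0,"wx": 0,"wy": 0,"wz": 0,"grip": 0},{"x": -0.0006,"y": -0.006,"z": 0,"wx": 0,"wy": 0,"wz": 0,"grip": 0},{"x": -0.0009,"y": -0.009,"z": 0,"wx": 0,"wy": 0,"wz": 0,"grip": 0}]'

```text
time: 7.62
position: [0.5962, -0.0009, 0.061]
tool_rot: [0.001, 0.002, 1.0, 0.001]
ft_force: [-1.1, 2.3, 6.8]
gripper_width: 0.0154
finger_force: 41.9
```

Request:
jog_arm --increments '[{"x": -0.0003,"y": -0.003,"z": 0,"wx": 0,"wy": 0,"wz": 0,"grip": 0},{"x": -0.0006,"y": -0.006,"z": 0,"wx": 0,"wy": 0,"wz": 0,"grip": 0},{"x": -0.0009,"y": -0.009,"z": 0,"wx": 0,"wy": 0,"wz": 0,"grip": 0}]'

```text
time: 7.87
position: [0.5966, -0.0055, 0.061]
tool_rot: [0.001, 0.002, 1.0, 0.001]
ft_force: [-2.7, 2.9, 6.8]
gripper_width: 0.0154
finger_force: 41.9
```

Request:
jog_arm --increments '[{"x": -0.0003,"y": -0.003,"z": 0,"wx": 0,"wy": 0,"wz": 0,"grip": 0},{"x": -0.0006,"y": -0.006,"z": 0,"wx": 0,"wy": 0,"wz": 0,"grip": 0},{"x": -0.0009,"y": -0.009,"z": 0,"wx": 0,"wy": 0,"wz": 0,"grip": 0}]'

```text
time: 8.12
position: [0.597, -0.01, 0.061]
tool_rot: [0.001, 0.002, 1.0, 0.001]
ft_force: [-2.3, 2.7, 6.5]
gripper_width: 0.0155
finger_force: 41.9
```

Request:
jog_arm --increments '[{"x": -0.0003,"y": -0.003,"z": 0,"wx": 0,"wy": 0,"wz": 0,"grip": 0},{"x": -0.0006,"y": -0.006,"z": 0,"wx": 0,"wy": 0,"wz": 0,"grip": 0},{"x": -0.0009,"y": -0.009,"z": 0,"wx": 0,"wy": 0,"wz": 0,"grip": 0}]'

```text
time: 8.37
position: [0.5975, -0.0145, 0.061]
tool_rot: [0.001, 0.002, 1.0, 0.001]
ft_force: [-2.8, 2.0, 7.4]
gripper_width: 0.0153
finger_force: 41.9
```

Request:
jog_arm --increments '[{"x": -0.0003,"y": -0.003,"z": 0,"wx": 0,"wy": 0,"wz": 0,"grip": 0},{"x": -0.0006,"y": -0.006,"z": 0,"wx": 0,"wy": 0,"wz": 0,"grip": 0},{"x": -0.0009,"y": -0.009,"z": 0,"wx": 0,"wy": 0,"wz": 0,"grip": 0}]'

```text
time: 8.62
position: [0.5979, -0.019, 0.061]
tool_rot: [0.001, 0.002, 1.0, 0.001]
ft_force: [-1.7, 2.5, 6.6]
gripper_width: 0.015
finger_force: 41.9
```

Request:
jog_arm --increments '[{"x": -0.0003,"y": -0.003,"z": 0,"wx": 0,"wy": 0,"wz": 0,"grip": 0},{"x": -0.0006,"y": -0.006,"z": 0,"wx": 0,"wy": 0,"wz": 0,"grip": 0},{"x": -0.0009,"y": -0.009,"z": 0,"wx": 0,"wy": 0,"wz": 0,"grip": 0}]'

```text
time: 8.87
position: [0.5983, -0.0235, 0.061]
tool_rot: [0.001, 0.002, 1.0, 0.001]
ft_force: [-1.1, 3.0, 7.0]
gripper_width: 0.0152
finger_force: 41.9
```

Request:
jog_arm --increments '[{"x": -0.0003,"y": -0.003,"z": 0,"wx": 0,"wy": 0,"wz": 0,"grip": 0},{"x": -0.0006,"y": -0.006,"z": 0,"wx": 0,"wy": 0,"wz": 0,"grip": 0},{"x": -0.0009,"y": -0.009,"z": 0,"wx": 0,"wy": 0,"wz": 0,"grip": 0}]'

```text
time: 9.12
position: [0.5987, -0.028, 0.061]
tool_rot: [0.001, 0.002, 1.0, 0.001]
ft_force: [-1.2, 3.3, 6.3]
gripper_width: 0.0152
finger_force: 41.9
```

Request:
jog_arm --increments '[{"x": -0.0003,"y": -0.003,"z": 0,"wx": 0,"wy": 0,"wz": 0,"grip": 0},{"x": -0.0006,"y": -0.006,"z": 0,"wx": 0,"wy": 0,"wz": 0,"grip": 0},{"x": -0.0009,"y": -0.009,"z": 0,"wx": 0,"wy": 0,"wz": 0,"grip": 0}]'

```text
time: 9.37
position: [0.5992, -0.0325, 0.061]
tool_rot: [0.001, 0.002, 1.0, 0.001]
ft_force: [-1.9, 3.9, 5.5]
gripper_width: 0.015
finger_force: 41.9
```

Request:
jog_arm --increments '[{"x": -0.0003,"y": -0.003,"z": 0,"wx": 0,"wy": 0,"wz": 0,"grip": 0},{"x": -0.0006,"y": -0.006,"z": 0,"wx": 0,"wy": 0,"wz": 0,"grip": 0}]'

```text
time: 9.53
position: [0.5994, -0.0355, 0.061]
tool_rot: [0.001, 0.002, 1.0, 0.001]
ft_force: [-2.1, 2.8, 5.6]
gripper_width: 0.0149
finger_force: 41.9
```

Request:
jog_arm --increments '[{"x": -0.0003,"y": -0.003,"z": 0,"wx": 0,"wy": 0,"wz": 0,"grip": 0},{"x": -0.0006,"y": -0.006,"z": 0,"wx": 0,"wy": 0,"wz": 0,"grip": 0},{"x": -0.0009,"y": -0.009,"z": 0,"wx": 0,"wy": 0,"wz": 0,"grip": 0}]'

```text
time: 9.78
position: [0.5999, -0.04, 0.061]
tool_rot: [0.001, 0.002, 1.0, 0.001]
ft_force: [-1.7, 2.6, 6.8]
gripper_width: 0.015
finger_force: 41.9
```

Request:
jog_arm --increments '[{"x": -0.0003,"y": -0.003,"z": 0,"wx": 0,"wy": 0,"wz": 0,"grip": 0},{"x": -0.0006,"y": -0.006,"z": 0,"wx": 0,"wy": 0,"wz": 0,"grip": 0},{"x": -0.0009,"y": -0.009,"z": 0,"wx": 0,"wy": 0,"wz": 0,"grip": 0}]'

```text
time: 10.03
position: [0.6003, -0.0445, 0.061]
tool_rot: [0.001, 0.002, 1.0, 0.001]
ft_force: [-1.4, 2.9, 6.6]
gripper_width: 0.0152
finger_force: 41.9
```

Request:
jog_arm --increments '[{"x": -0.0003,"y": -0.003,"z": 0,"wx": 0,"wy": 0,"wz": 0,"grip": 0},{"x": -0.0006,"y": -0.006,"z": 0,"wx": 0,"wy": 0,"wz": 0,"grip": 0},{"x": -0.0009,"y": -0.009,"z": 0,"wx": 0,"wy": 0,"wz": 0,"grip": 0}]'

```text
time: 10.28
position: [0.6007, -0.0491, 0.061]
tool_rot: [0.001, 0.002, 1.0, 0.001]
ft_force: [-2.8, 2.8, 7.7]
gripper_width: 0.0152
finger_force: 41.9
```

Request:
jog_arm --increments '[{"x": -0.0003,"y": -0.003,"z": 0,"wx": 0,"wy": 0,"wz": 0,"grip": 0},{"x": -0.0006,"y": -0.006,"z": 0,"wx": 0,"wy": 0,"wz": 0,"grip": 0},{"x": -0.0009,"y": -0.009,"z": 0,"wx": 0,"wy": 0,"wz": 0,"grip": 0}]'

```text
time: 10.53
position: [0.6011, -0.0535, 0.061]
tool_rot: [0.001, 0.002, 1.0, 0.001]
ft_force: [-1.5, 2.2, 7.3]
gripper_width: 0.0152
finger_force: 41.9
```

Request:
jog_arm --increments '[{"x": -0.0003,"y": -0.003,"z": 0,"wx": 0,"wy": 0,"wz": 0,"grip": 0},{"x": -0.0006,"y": -0.006,"z": 0,"wx": 0,"wy": 0,"wz": 0,"grip": 0},{"x": -0.0009,"y": -0.009,"z": 0,"wx": 0,"wy": 0,"wz": 0,"grip": 0}]'

```text
time: 10.78
position: [0.6015, -0.0581, 0.061]
tool_rot: [0.001, 0.002, 1.0, 0.001]
ft_force: [-1.9, 2.6, 6.9]
gripper_width: 0.0153
finger_force: 41.9
```

Request:
jog_arm --increments '[{"x": -0.0003,"y": -0.003,"z": 0,"wx": 0,"wy": 0,"wz": 0,"grip": 0},{"x": -0.0006,"y": -0.006,"z": 0,"wx": 0,"wy": 0,"wz": 0,"grip": 0},{"x": -0.0009,"y": -0.009,"z": 0,"wx": 0,"wy": 0,"wz": 0,"grip": 0}]'

```text
time: 11.03
position: [0.6017, -0.0603, 0.061]
tool_rot: [0.0, 0.002, 1.0, 0.003]
ft_force: [-3.4, 11.5, 9.3]
gripper_width: 0.015
finger_force: 42.3
```

It has tightened: 11.5 N of push. I'll hold briefly to confirm.

Request:
jog_arm --increments '[{"x": 0,"y": 0,"z": 0,"wx": 0,"wy": 0,"wz": 0,"grip": 0}]'

```text
time: 11.12
position: [0.6017, -0.0603, 0.061]
tool_rot: [0.0, 0.002, 1.0, 0.003]
ft_force: [-1.7, 8.3, 8.3]
gripper_width: 0.0153
finger_force: 42.2
```

Request:
jog_arm --increments '[{"x": -0.0002,"y": -0.002,"z": 0,"wx": 0,"wy": 0,"wz": 0,"grip": 0},{"x": -0.0002,"y": -0.002,"z": 0,"wx": 0,"wy": 0,"wz": 0,"grip": 0}]'

```text
time: 11.28
position: [0.6017, -0.0605, 0.061]
tool_rot: [0.0, 0.001, 1.0, 0.004]
ft_force: [-1.7, 10.4, 9.0]
gripper_width: 0.015
finger_force: 42.3
```

Request:
jog_arm --increments '[{"x": 0.001,"y": 0.008,"z": 0,"wx": 0,"wy": 0,"wz": 0,"grip": 0},{"x": 0.002,"y": 0.018,"z": 0,"wx": 0,"wy": 0,"wz": 0,"grip": 0},{"x": 0.003,"y": 0.028,"z": 0,"wx": 0,"wy": 0,"wz": 0,"grip": 0},{"x": 0.004,"y": 0.038,"z": 0,"wx": 0,"wy": 0,"wz": 0,"grip": 0},{"x": 0.005,"y": 0.048,"z": 0,"wx": 0,"wy": 0,"wz": 0,"grip": 0},{"x": 0.005,"y": 0.05,"z": 0,"wx": 0,"wy": 0,"wz": 0,"grip": 0},{"x": 0.005,"y": 0.05,"z": 0,"wx": 0,"wy": 0,"wz": 0,"grip": 0},{"x": 0.005,"y": 0.05,"z": 0,"wx": 0,"wy": 0,"wz": 0,"grip": 0}]'

```text
time: 11.95
position: [0.5998, -0.0395, 0.061]
tool_rot: [0.001, 0.002, 1.0, -0.0]
ft_force: [-2.1, -0.2, 6.6]
gripper_width: 0.0153
finger_force: 41.8
```

```bash
python3 - <<'E'
from h import *
f=robot.grab_frame("wrist");cv2.imwrite("pics/w3.png",f["img"]);s=robot.sense();print(s["position"],s["tool_rot"],s["ft_force"],s["joints"])
for n,z in dict(carriage_front=.03,marker_back=.03).items():
    r=robot.spot_point("wrist",n)
    if r:print(n,r[0]["location"],r[0]["score"],wonz(f,r[0]["location"],z).round(4))
E
```

```text
[ 0.59983021 -0.03947982  0.06101   ] [ 5.81406831e-04  2.35487578e-03  9.99997037e-01 -2.04700937e-04] [-1.38215493  0.01364025  5.90072687] [-1.88372681e-01  5.75274917e-01 -2.69656403e-01  7.24646537e-01
 -1.87280300e-04 -1.83663038e-01]
carriage_front [199.6, 233.0] 0.89 [ 0.6043 -0.073   0.03  ]
marker_back [167.6, 231.9] 0.96 [ 0.6039 -0.0944  0.03  ]
```

View pics/w3.png

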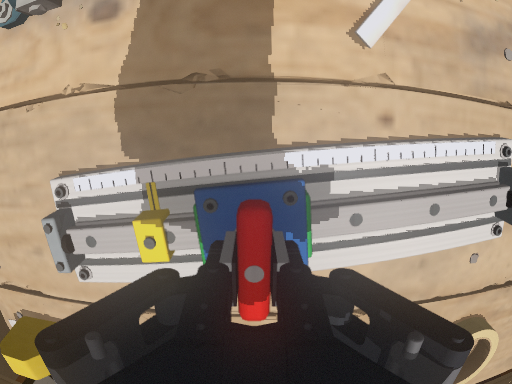

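The gap is about 21 mm, with the marker at (152,240) and the seal edge at column ~198. Now turning to lock.

Request:
jog_arm --increments '[{"x": 0,"y": 0,"z": 0,"wx": 0,"wy": 0,"wz": 0.08,"grip": 0},{"x": 0,"y": 0,"z": 0,"wx": 0,"wy": 0,"wz": 0.16,"grip": 0},{"x": 0,"y": 0,"z": 0,"wx": 0,"wy": 0,"wz": 0.24,"grip": 0},{"x": 0,"y": 0,"z": 0,"wx": 0,"wy": 0,"wz": 0.32,"grip": 0},{"x": 0,"y": 0,"z": 0,"wx": 0,"wy": 0,"wz": 0.4,"grip": 0},{"x": 0,"y": 0,"z": 0,"wx": 0,"wy": 0,"wz": 0.48,"grip": 0},{"x": 0,"y": 0,"z": 0,"wx": 0,"wy": 0,"wz": 0.56,"grip": 0},{"x": 0,"y": 0,"z": 0,"wx": 0,"wy": 0,"wz": 0.64,"grip": 0},{"x": 0,"y": 0,"z": 0,"wx": 0,"wy": 0,"wz": 0.72,"grip": 0},{"x": 0,"y": 0,"z": 0,"wx": 0,"wy": 0,"wz": 0.8,"grip": 0},{"x": 0,"y": 0,"z": 0,"wx": 0,"wy": 0,"wz": 0.88,"grip": 0},{"x": 0,"y": 0,"z": 0,"wx": 0,"wy": 0,"wz": 0.95,"grip": 0}]'

```text
time: 13.1
position: [0.601, -0.0385, 0.0611]
tool_rot: [0.001, 0.657, 0.754, 0.002]
ft_force: [1.1, 2.9, 4.3]
gripper_width: 0.0152
finger_force: 41.5
```

```bash
python3 - <<'E'
from h import *
f=robot.grab_frame("wrist");cv2.imwrite("pics/w4.png",f["img"]);s=robot.sense();print(s["position"],s["tool_rot"],s["ft_force"],s["moment"],s["joints"])
E
```

```text
[ 0.60095002 -0.03854783  0.06109207] [7.06897028e-04 6.58348734e-01 7.52710725e-01 1.73454843e-03] [1.48041429 3.73172894 5.58744316] [ 0.57273871 -0.33555175 -0.04818523] [-0.18774111  0.57553176 -0.26892067  0.7233683   0.00227581  1.24951114]
```

View pics/w4.png

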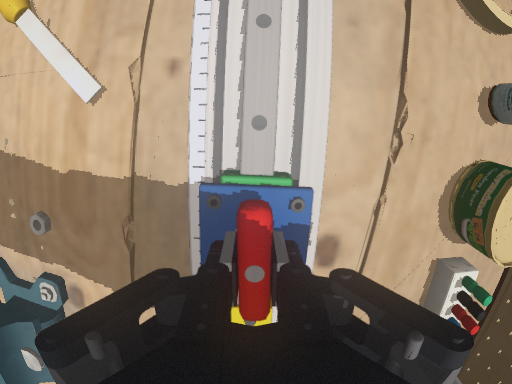

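The bar now lies along the rail, and the tool has turned 1.43 rad. Release and lift.

Request:
jog_arm --increments '[{"x": 0,"y": 0,"z": 0,"wx": 0,"wy": 0,"wz": 0,"grip": 1},{"x": 0,"y": 0,"z": 0,"wx": 0,"wy": 0,"wz": 0,"grip": 1},{"x": 0,"y": 0,"z": 0,"wx": 0,"wy": 0,"wz": 0,"grip": 1},{"x": 0,"y": 0,"z": 0,"wx": 0,"wy": 0,"wz": 0,"grip": 1},{"x": 0,"y": 0,"z": 0,"wx": 0,"wy": 0,"wz": 0,"grip": 1},{"x": 0,"y": 0,"z": 0,"wx": 0,"wy": 0,"wz": 0,"grip": 1},{"x": 0,"y": 0,"z": -0.03,"wx": 0,"wy": 0,"wz": 0,"grip": 1},{"x": 0,"y": 0,"z": -0.08,"wx": 0,"wy": 0,"wz": 0,"grip": 1},{"x": 0,"y": 0,"z": -0.14,"wx": 0,"wy": 0,"wz": 0,"grip": 1},{"x": 0,"y": 0,"z": -0.2,"wx": 0,"wy": 0,"wz": 0,"grip": 1},{"x": 0,"y": 0,"z": -0.26,"wx": 0,"wy": 0,"wz": 0,"grip": 1},{"x": 0,"y": 0,"z": -0.26,"wx": 0,"wy": 0,"wz": 0,"grip": 1}]'

```text
time: 14.15
position: [0.6029, -0.04, 0.1966]
tool_rot: [0.004, 0.655, 0.755, 0.002]
ft_force: [1.8, -1.0, 0.8]
gripper_width: 0.0857
finger_force: 0.0
```

```bash
python3 - <<'E'
from h import *
F={c:robot.grab_frame(c) for c in("wrist","side")}
im=F["side"]["img"][150:260,150:330];cv2.imwrite("pics/w5.png",cv2.resize(im,(780,476),interpolation=cv2.INTER_CUBIC))
f=F["side"];P={}
for n in("carriage_front","marker_back"):
  for c,g in(("wrist",wonz),("side",onz)):
    r=robot.spot_point(c,n)
    if r:P[c,n]=g(F[c],r[0]["location"],.03);print(c,n,r[0]["score"],P[c,n].round(4))
r=robot.regions_of("wrist","handle")
if r:
    ys,xs=np.nonzero(r[0]["pixels"]);w=np.array([wonz(F["wrist"],p,.086)[:2] for p in zip(xs,ys)]);e,v=np.linalg.eigh(np.cov(w.T));print(r[0]["score"],"bar yaw",np.arctan2(v[1,1],v[0,1]))
s=robot.sense();print(s["position"],s["ft_force"])
E
```

```text
wrist carriage_front 0.83 [ 0.6051 -0.0756  0.03  ]
side carriage_front 0.85 [ 0.6022 -0.0723  0.03  ]
wrist marker_back 0.84 [ 0.6034 -0.0947  0.03  ]
side marker_back 0.44 [ 0.6042 -0.0946  0.03  ]
[ 0.59835082 -0.03917631  0.18838403] [ 0.26886225 -0.03354941  0.0956898 ]
```

View pics/w5.png

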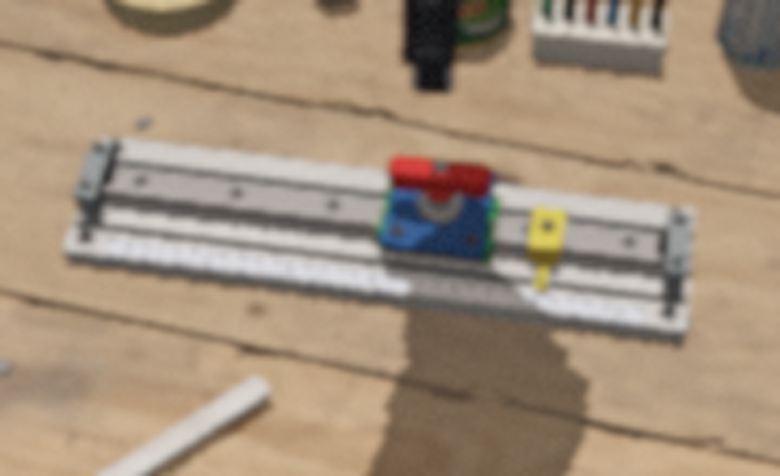

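The side view shows the bar lying along the rail at (440,177), the marker at (547,232) and a gap of about 20 mm. The gripper is clear, so I'm handing in.

```bash
python3 -c "
from workcell import robot
print(robot.finish_job())"
```

```text
the job is handed in; nothing more can be done
None
```

I ran the carriage right until it tightened at about 10 N of push and drew it back to leave a gap of about 20 mm to the marker. I then turned the T-handle to about 1.5 rad (locked), let go and handed the job in; no verdict came back.

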